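# Open the amplifier guard's self-closing gate and hold it wide

## Robot

A 6-joint arm with a two-finger parallel gripper is mounted at the origin on the work surface. World frame = base frame: x ahead of the robot, y to its left, z up, the work surface at z = 0. Lengths are in mm, angles in rad, forces in N, time in s.
With the tool pointing down it reaches from about 275 to 825 mm from the base axis. Payload 4.9 kg.
Tool frame: the origin (TCP) lies between the finger pads; the fingertips stand 25 mm ahead of it and the grasp point (between the pads) lies 6 mm ahead of it; y points along the fingers, x is the direction in which the jaws open and shut, and the axes are right-handed (so a half turn about y gives the same grasp; the last joint's range is limited). The gripper opens to 85 mm and grips with 20 to 120 N. Pads are 22 mm wide; open, the fingers measure 114 mm over their backs; the gripper's body (76 mm by 85 mm) begins 54 mm behind the grasp point. The pads swing forward as they close: fully open they stand 13 mm farther back than shut.
Start: joints at [1.096, 0.326, -0.193, 1.052, 0, 1.437], TCP at [183.828, 518.388, 222.781] pointing down, gripper open.
Joint ranges: [-2.65, 2.65], [-0.97, 1.79], [-1.3, 1.35], [-1.93, 2.1], [-1.47, 1.37], [-3.14, 3.14]. Speed limits (rad/s): [2.57, 2.57, 3.14, 3.14, 3.14, 3.14].

## Interface

Orientations are given as a unit quaternion [x, y, z, w].
In Python, from cell import r gives the robot as it stands.
- The arm moves only by the tool servo_tool, never from a script. Its argument "plan" is a list of rows, each a list of 3 entries, a list of its own where there are three numbers: the opening, from 0 (shut) to 1 (fully open), then the shift along the tool's x, y, z in cm, then the turn about the tool's y in rad. A call has exactly 5 rows; each row shifts and turns the pose as measured when the row begins, along the tool's axes as they then stand; what a row does not reach is not made up. A row lasts 1/10 s, in which the tool goes at most 50 mm and 8.59 degrees, less where a joint would pass 70% of its speed; a pose out of reach is approached as far as the arm can. A call is refused whole if a number of a shift passes 5 or a number of a turn 0.15, either way. A call with a gripper value outside its range is refused whole. The fingers move at their own pace and stop on an object; the grip force is fixed at half the most. Time passes only in rows, so rows that do not move let the fingers close, or fill a call up. It gives the time, the measured TCP pose, the force and the opening at its end, in the units of the state.
- r.observe(): the state, without advancing time (a new reading comes with each control period).
- r.get_image(name): name is "side" or "top" or "wrist"; returns the picture (480x640x3 uint8, red, green, blue); there is no depth.
- r.camera_info(name): a dict with "fov_y" (degrees; the focal length in pixels is half the picture's height over the tangent of half this angle, whatever the lens; pixels are square), "cx", "cy" (the principal point, pixels), "cam_to_world" (4x4, takes a point from camera to world coordinates); the wrist camera has in their place "T_tool_cam" (4x4, takes a point from camera to tool coordinates, whose origin is the TCP and whose axes are the tool frame's). Camera axes: x right, y up, looking along -z (the intrinsics and any distortion apply to the point x, -y, -z); pixel columns grow to the right and rows downward; lengths in mm; the calibration is good to about 2 mm. A picture is of the moment at which its call begins: read the wrist's pose just before it. camera_info takes no time and is no camera call.
- r.job_done(): hands the job in, once; it reports no verdict.
Trained networks look in the newest picture that a camera, given by its name, has taken for a name from the list of things; names that differ only in an ending like _2 or _b are one class to them, and where a whole thing is asked for, a point or a joint stands for the part that bears it (a point fixed in the world has none). Each returns a list of dicts, best first, with "confidence" (0 to 1); they miss things now and then, are a little off and sometimes report something else, mostly with a low value. They report only what shows in the picture. A call takes as long as a camera call.
- r.find_in(query, camera): "at" ([column, row] in pixels, amid what is visible of it).
- r.cut_out(query, camera): "pixels" (480x640 bool, what is visible of it) and "at" ([column, row] in pixels, amid what is visible of it).
- r.mark_of(query, camera): "at" ([column, row] in pixels: a listed point, or the origin of a listed thing).
The state is a dict: "time": time; "q": joint angles; "qd": joint speeds; "joint_efforts": joint torques, N m; "eef_pos": TCP position; "tool_rot": TCP orientation; "wrist_force": force on the tool from outside, world axes, zero at the start; "wrist_torque": the same for the moment, N m; "gripper_width": finger opening in mm.
Only numpy, scipy, OpenCV 4.12 (cv2) and the standard library are available. Lean on these libraries where they do the work, as an engineer would, in place of code of your own. Each camera call takes 0.05 s, during which the arm holds its last target. There are 200 camera calls.

## Task

A colleague needs both hands to lift the amplifier out of its guard on the optical table, so open the guard's gate for them. First squeeze the catch on the fixed fence so that the gate springs ajar onto its safety catch, then squeeze the catch on the gate itself and swing the gate out, past the click of its floor detent, until it stands about square to the guard's front. The gate closes itself, so finish still holding it there, steady, with the gripper, and leave the loose things on the table undisturbed.

Things in the scene. Friction and masses are not known exactly. Their poses are not given: they have to be found in the camera images.
- guard: Fixed fence of black panels in aluminium rails, 140 mm high, 385 wide, 294 deep, open on top, with an amplifier and a red board inside. Origin on the table under the doorway: x points into the guard, y along its front to the fixed part, z up; the front is the plane x = 0. Hinge axis at y = -110 mm, latch post y = 94 to 118, fixed front fence on to y = 239; rails 20 mm wide, posts 24.
- post_grip (a point): Mid-point between the two squeeze paddles of the post catch, on top of the fixed front fence, 187 mm above the table; axes as the guard's. Outer faces of the paddles 46 mm apart along y; the -y one (nearer the gate) slides 12 mm towards the fixed +y one, so fully squeezed they are 34 mm apart about a point 6 mm farther along +y. The gate catch's nearest paddle is 54 mm away when shut.
- post_catch (a joint): Squeeze of the post catch in m: 0 = sprung out, 0.012 = fully squeezed; frees the gate beyond 0.008. Spring force 3 N at rest, 7 N fully squeezed; it springs back when let go. Paddles of both catches are upright black plates, 20 mm wide, 6 mm thick; their grip part is 164 to 208 mm above the table, with steel bolts and blocks beneath, up to 162 mm high.
- gate_grip (a point): Mid-point between the two squeeze paddles of the gate catch, on the gate's top rail: 187 mm above the table, 149 mm from the hinge axis, swings with the gate. Its y axis runs along the gate from hinge to free edge. Outer faces 46 mm apart along y; the +y one slides 12 mm towards the hinge, the other is fixed to the gate: fully squeezed, 34 mm apart about a point 6 mm farther along -y.
- gate_catch (a joint): Squeeze of the gate catch in m: 0 = sprung out, 0.012 = fully squeezed, spring as the post catch. With the gate ajar it must be kept squeezed beyond 0.009 until the gate is open more than 0.16 rad, where its bolt is clear of the keeper; from there on it may stay squeezed or be let go.
- keeper (a point): Top of the upright steel lip on the latch post behind which the gate catch's bolt rests when ajar: 166 mm above the table, 10 mm wide, 4 mm thick. Axes as the guard's.
- hinge (a point): Point on the gate's upright hinge axis, 187 mm above the table, axes as the guard's.
- gate_edge (a point): Top of the gate's free edge, mid-thickness: 140 mm above the table, 200 mm from the hinge axis; axes as for gate_grip. The gate is 16 mm thick and its leaf reaches from 22 to 140 mm above the table.
- detent (a point): Top of the sprung steel dome of the floor detent, on the table in front of the gate: 21 mm above the table, its barrel 30 mm across; a nose under the gate, 100 mm from the hinge, clicks over it.
- gate (a joint): Angle of the gate in rad: 0 shut; grows as the free edge swings out of the front (counter-clockwise from above); 0.09 = sprung ajar, resting on the safety catch; the detent resists from 0.91 to 1.09 with up to 6 N at the paddles; 1.57 = square; 1.75 = end stop. A hinge spring closes it with 0.08 to 0.18 N m; let go from wide it swings back to the detent, about 1.09.
- heatsink: Loose bystander: black finned heat sink, 60 x 50 x 28 mm, lying on the table in front of the fixed fence. Origin under its centre.
- mount_post: Loose bystander: steel mounting post, 13 mm thick, 62 mm tall on a 32 mm foot, standing in front of the fixed fence. Origin under its centre.
- driver: Loose bystander: screwdriver with black handle, 190 mm long, lying beside the hinge side of the guard.

How it is judged:
By the outcome, as a careful person would: the job done as asked, in the order asked, and still so for the second after the job is handed in, while the arm keeps its last pose, push and grip.
It also fails if it takes over 42 s, if anything falls off the work surface, if the arm or the gripper's body presses on something with over 40 N, if the wrist force passes 120 N, or if a joint passes its speed limit or range.

## Working session

There is one attempt and no reset: what is moved stays moved. The work goes in short steps, Python scripts to look and compute and a tool call to move; the robot and the scene stay as the last step left them, time stands still between calls to the robot, and variables do not carry over. Pictures are saved under pics/ and viewed, about 8 in all and at most 12, crops included, and the job is handed in when it is done.

Besides the shell and the picture viewer there is one more tool, called after ">>>" as name([rows], argument=value, ...), one row to a line, values as JSON. servo_tool: Moves the arm, as the interface text tells. Its arguments: {"type":"object","properties":{"plan":{"type":"array","items":{"type":"array"}}},"required":["plan"]}

```bash
mkdir -p pics; ls
cat > h.py <<'E'
import numpy as np, cv2
from cell import r
def cam(n):
    c=r.camera_info(n); f=240/np.tan(np.radians(c['fov_y'])/2); return c,f
def ray(n,px):
    c,f=cam(n); T=np.array(c['cam_to_world']); d=np.array([(px[0]-c['cx'])/f,-(px[1]-c['cy'])/f,-1.]); return T[:3,3],T[:3,:3]@d
def at_z(n,px,z):
    o,d=ray(n,px); return o+d*(z-o[2])/d[2]
def tri(p1,p2,n1='side',n2='top'):
    o1,d1=ray(n1,p1);o2,d2=ray(n2,p2)
    s=np.linalg.lstsq(np.c_[d1,-d2],o2-o1,rcond=None)[0]
    a=o1+s[0]*d1;b=o2+s[1]*d2; return (a+b)/2,np.linalg.norm(a-b)
E
python3 - <<'E'
from h import *
np.set_printoptions(precision=3,suppress=True)
print({k:v for k,v in r.observe().items()})
for n in ['side','top','wrist']:
    c=r.camera_info(n); print(n,c)
    im=r.get_image(n); cv2.imwrite(f'pics/{n}0.png',im[:,:,::-1])
Z=dict(guard=0,post_grip=187,gate_grip=187,keeper=166,hinge=187,gate_edge=140,detent=21,heatsink=0,mount_post=0)
for q,z in Z.items():
    for n in ['side','top']:
        for m in r.mark_of(q,n)[:2]:
            print(q,n,np.array(m['at']),round(m['confidence'],2),at_z(n,m['at'],z))
E
```

```text
pics
{'time': 0.0, 'q': array([ 1.096,  0.327, -0.194,  1.052, -0.   ,  1.437]), 'qd': array([-0.   , -0.   , -0.002, -0.   ,  0.001,  0.   ]), 'joint_efforts': array([ -0.001, -44.34 ,  26.244,   0.015,  -0.   ,  -0.   ]), 'eef_pos': array([183.581, 517.822, 221.976]), 'tool_rot': array([ 0.578,  0.407, -0.408, -0.577]), 'wrist_force': array([0.164, 0.055, 0.281]), 'wrist_torque': array([-0.005, -0.013,  0.023]), 'gripper_width': 85.6802317130814}
side {'fov_y': 48.314058397928385, 'cx': 320.71787369078396, 'cy': 233.3837123160034, 'cam_to_world': array([[ -0.932,   0.173,  -0.319, 286.238],
       [ -0.363,  -0.487,   0.795, 732.035],
       [ -0.018,   0.856,   0.516, 596.158],
       [  0.   ,   0.   ,   0.   ,   1.   ]])}
top {'fov_y': 53.471256940585114, 'cx': 315.3718045568459, 'cy': 250.4952238922847, 'cam_to_world': array([[   0.014,    0.982,   -0.186,  390.932],
       [  -1.   ,    0.013,   -0.006,  -15.039],
       [  -0.004,    0.186,    0.982, 1005.768],
       [   0.   ,    0.   ,    0.   ,    1.   ]])}
wrist {'fov_y': 67.29917350450273, 'cx': 318.6402252288629, 'cy':
[... 633 characters left out ...]
 ]
gate_grip top [303.6 202.2] 0.8 [633.592  12.355 187.   ]
keeper side [289.5 232.5] 0.72 [598.954  84.016 166.   ]
keeper top [269.  215.4] 0.96 [614.053  75.563 166.   ]
hinge top [385.4 198.7] 0.56 [ 642.005 -133.537  187.   ]
gate_edge side [276.7 238.7] 0.66 [629.511  69.789 140.   ]
gate_edge top [274.1 212. ] 0.97 [627.682  68.996 140.   ]
detent side [349.3 257. ] 0.75 [557.261 -89.057  21.   ]
detent top [349.1 262.8] 0.61 [552.442 -79.809  21.   ]
heatsink side [306.5 367.2] 0.7 [531.579 190.41    0.   ]
heatsink top [226.9 273.5] 0.94 [529.227 179.049   0.   ]
mount_post side [397.7 366.2] 0.94 [401.942 140.342   0.   ]
mount_post top [237.4 332.6] 0.66 [405.508 151.107   0.   ]
```

View pics/side0.png

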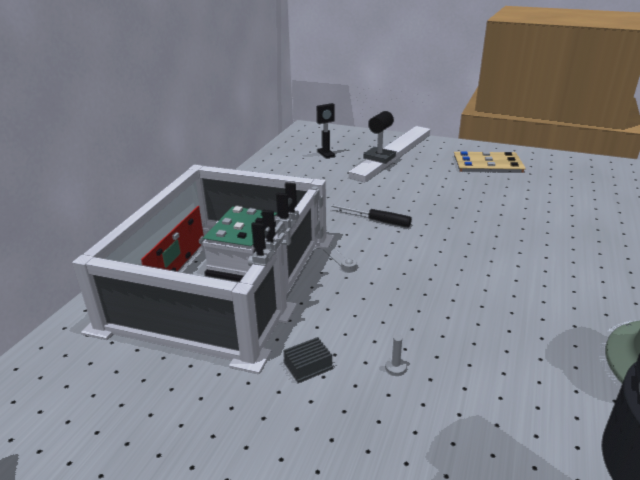

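View pics/top0.png

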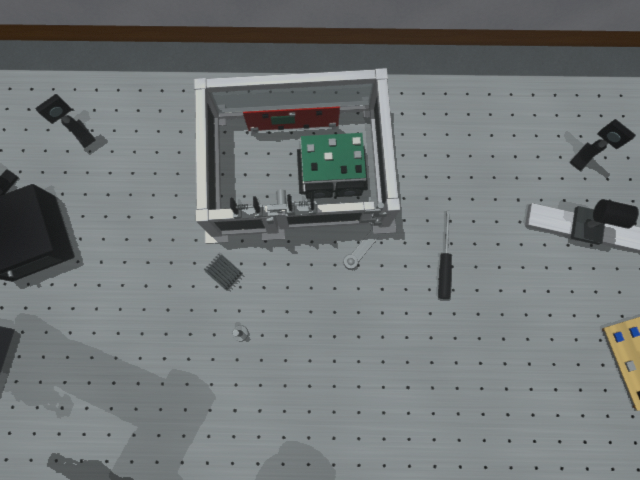

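Run:
```python
from h import *
from scipy.spatial.transform import Rotation as R
from scipy.optimize import least_squares
np.set_printoptions(precision=3,suppress=True)
s=r.observe(); print(R.from_quat(s['tool_rot']).as_matrix(), s['time'])
P=dict(post_grip=([263.6,225],[245,204.8]),gate_grip=([284.2,196.6],[303.6,202.2]),keeper=([289.5,232.5],[269,215.4]),gate_edge=([276.7,238.7],[274.1,212]),detent=([349.3,257],[349.1,262.8]),guard=([297.6,276.5],[321.8,225.1]),heatsink=([306.5,367.2],[226.9,273.5]))
for k,v in P.items(): print(k,*tri(*v))
# individual paddles at z~208 tops from mask
for n in ['side','top']:
    im=r.get_image(n)
    x0,y0,w=(230,160,120) if n=='side' else (220,180,180)
    cv2.imwrite(f'pics/c_{n}.png',cv2.resize(im[y0:y0+90,x0:x0+w,::-1],None,fx=5 if n=='side' else 4,fy=5 if n=='side' else 4,interpolation=cv2.INTER_CUBIC))
```

```text
[[ 0.334 -0.    -0.942]
 [ 0.942  0.     0.334]
 [ 0.    -1.     0.   ]] 1.05
post_grip [626.035 115.956 191.823] 0.05446587830750845
gate_grip [636.264  13.182 187.47 ] 5.633739263245123
keeper [609.735  74.462 160.237] 11.728337000452585
gate_edge [628.736  69.331 139.605] 1.9040873974667427
detent [552.598 -79.074  28.004] 2.6379842016039827
guard [637.998 -21.831   0.358] 0.24895494344626629
heatsink [532.96  181.561  -9.531] 4.94508191304167
```

>>> servo_tool([
  [1, [0, -2, 0], -0.137],
  [1, [0, -2, 0], -0.137],
  [1, [0, -2, 0], -0.137],
  [1, [-3, 0, -3], 0],
  [1, [-3.4, 0, -3.3], 0],
])

```text
time: 1.65
eef_pos: [250.2, 461.6, 284.3]
tool_rot: [-0.475, -0.524, 0.524, 0.475]
wrist_force: [0.0, 1.0, -0.5]
gripper_width: 85.4
```

>>> servo_tool([
  [1, [-3.4, 0, -3.3], 0],
  [1, [-3.4, 0, -3.3], 0],
  [1, [-3.4, 0, -3.3], 0],
  [1, [-3.4, 0, -3.3], 0],
  [1, [-3.4, 0, -3.3], 0],
])

```text
time: 2.15
eef_pos: [436.8, 303.5, 285.7]
tool_rot: [0.474, 0.526, -0.524, -0.474]
wrist_force: [-0.3, 1.0, -0.4]
gripper_width: 85.5
```

>>> servo_tool([
  [1, [-3.7, 0, -3.2], 0],
  [1, [-3.7, 0, -3.2], 0],
  [1, [-3.7, 0, -3.2], 0],
  [1, [-3.7, 0, -3.2], 0],
  [1, [-3.7, 0, -3.2], 0],
])

```text
time: 2.65
eef_pos: [618.0, 131.0, 286.3]
tool_rot: [0.474, 0.527, -0.523, -0.474]
wrist_force: [0.4, 0.6, 0.7]
gripper_width: 85.4
```

>>> servo_tool([
  [1, [-2, 0, -1.5], 0.03],
  [1, [0, 0, 0], 0],
  [1, [0, 0, 0], 0],
  [1, [0, 0, 0], 0],
  [1, [0, 0, 0], 0],
])

```text
time: 3.15
eef_pos: [638.1, 107.4, 284.1]
tool_rot: [0.484, 0.517, -0.514, -0.484]
wrist_force: [-0.8, 0.2, -0.5]
gripper_width: 85.9
```

```bash
cat >> h.py <<'E'
from scipy.spatial.transform import Rotation as R
np.set_printoptions(precision=2,suppress=True)
def wpose():
    s=r.observe(); T=np.eye(4); T[:3,:3]=R.from_quat(s['tool_rot']).as_matrix(); T[:3,3]=s['eef_pos']
    return T,s
def wat(T,px,z):
    c,f=cam('wrist'); M=T@np.array(c['T_tool_cam']); d=M[:3,:3]@np.array([(px[0]-c['cx'])/f,-(px[1]-c['cy'])/f,-1.]); return M[:3,3]+d*(z-M[2,3])/d[2]
def yaw(T): return np.arctan2(T[1,0],T[0,0])
E
python3 - <<'E'
from h import *
T,s=wpose(); im=r.get_image('wrist'); cv2.imwrite('pics/w1.png',im[:,:,::-1])
print(T[:3,3],yaw(T),s['q'],s['time'])
for q,z in dict(post_grip=187,gate_grip=187,keeper=166,gate_edge=140,guard=0,hinge=187).items():
    for m in r.mark_of(q,'wrist')[:2]: print(q,m['at'],round(m['confidence'],2),wat(T,m['at'],z))
E
```

```text
[638.06 107.35 284.14] 1.6348024302214135 [ 0.05  0.48  0.2   1.29  0.   -0.01] 3.15
gate_grip [333.2, 214.3] 0.75 [622.37 117.21 187.  ]
gate_grip [193.4, 219.2] 0.69 [632.1   18.89 187.  ]
keeper [192.2, 219.2] 0.4 [637.58  10.88 166.  ]
gate_edge [274.7, 207.1] 0.61 [629.6   70.86 140.  ]
guard [211.6, 181.6] 0.9 [632.37 -20.9    0.  ]
hinge [278.0, 183.1] 0.42 [602.88  77.7  187.  ]
```

View pics/w1.png

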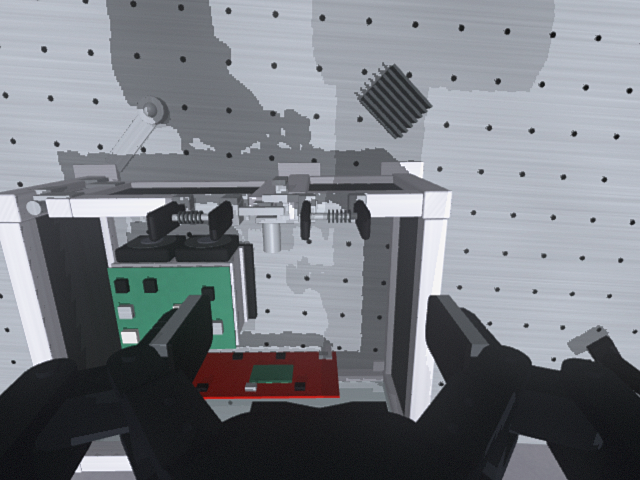

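>>> servo_tool([
  [1, [1.6, 0, 1.2], -0.016],
  [1, [0, 1.5, 0], 0],
  [1, [0, 1.5, 0], 0],
  [1, [0, 0.7, 0], 0],
  [1, [0, 0, 0], 0],
])

```text
time: 4.0
eef_pos: [625.8, 123.2, 247.2]
tool_rot: [0.48, 0.522, -0.517, -0.479]
wrist_force: [-0.7, 1.1, -0.1]
gripper_width: 85.3
```

Run:
```python
from h import *
T,s=wpose(); im=r.get_image('wrist'); cv2.imwrite('pics/w2.png',im[:,:,::-1])
r.get_image('top');
print(T[:3,3],yaw(T),s['time'])
for q,z in dict(post_grip=187,gate_grip=187).items():
    for m in r.mark_of(q,'wrist')[:2]: print(q,m['at'],round(m['confidence'],2),wat(T,m['at'],z))
```

```text
[625.75 123.16 247.23] 1.6513182638857142 4.0
post_grip [309.0, 249.2] 0.57 [625.15 117.6  187.  ]
gate_grip [146.4, 244.5] 0.78 [630.01  17.92 187.  ]
```

View pics/w2.png

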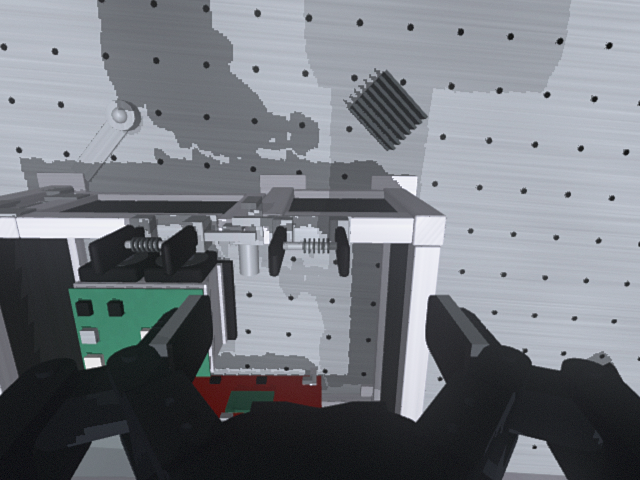

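>>> servo_tool([
  [1, [0, 2, 0], 0],
  [1, [0, 2, 0], 0],
  [1, [0, 1, 0], 0],
  [1, [0, 0.3, 0], 0],
  [1, [0, 0, 0], 0],
])

```text
time: 4.7
eef_pos: [630.3, 123.0, 198.5]
tool_rot: [0.483, 0.524, -0.514, -0.477]
wrist_force: [0.4, -0.1, 0.1]
gripper_width: 85.4
```

>>> servo_tool([
  [1, [0, 0.4, 0.45], 0],
  [0.6, [0, 0, 0], 0],
  [0.6, [0, 0, 0], 0],
  [0.5, [0, 0, 0], 0],
  [0.5, [0, 0, 0], 0],
])

```text
time: 5.2
eef_pos: [627.4, 121.6, 198.1]
tool_rot: [0.485, 0.525, -0.514, -0.475]
wrist_force: [-0.0, -0.2, -0.2]
gripper_width: 42.5
```

>>> servo_tool([
  [0.45, [0, 0, 0], 0],
  [0.42, [0, 0, 0], 0],
  [0.4, [0, 0, 0], 0],
  [0.4, [0, 0, 0], 0],
  [0.4, [0, 0, 0], 0],
])

```text
time: 5.7
eef_pos: [627.9, 121.8, 198.8]
tool_rot: [0.485, 0.525, -0.513, -0.475]
wrist_force: [-0.1, -0.2, 1.1]
gripper_width: 34.3
```

Run:
```python
from h import *
T,s=wpose(); im=r.get_image('wrist'); cv2.imwrite('pics/w3.png',im[:,:,::-1])
print(T,s['gripper_width'],s['wrist_force'])
for n in ['wrist','side','top']:
    if n!='wrist': r.get_image(n)
    for m in r.mark_of('gate_grip',n)[:2]: print(n,m['at'],round(m['confidence'],2),wat(T,m['at'],187) if n=='wrist' else at_z(n,m['at'],187))
```

```text
[[ -0.08   0.02  -1.   627.91]
 [  1.     0.    -0.08 121.79]
 [  0.    -1.    -0.02 198.82]
 [  0.     0.     0.     1.  ]] 34.342417671334466 [-0.06 -0.17  1.09]
wrist [103.3, 273.1] 0.88 [631.46  17.66 187.  ]
wrist [236.3, 219.0] 0.72 [599.31  81.63 187.  ]
side [282.7, 199.6] 0.7 [637.74  22.52 187.  ]
top [298.7, 202.7] 0.96 [632.55  21.08 187.  ]
top [321.7, 223.4] 0.36 [595.12 -20.38 187.  ]
```

View pics/w3.png

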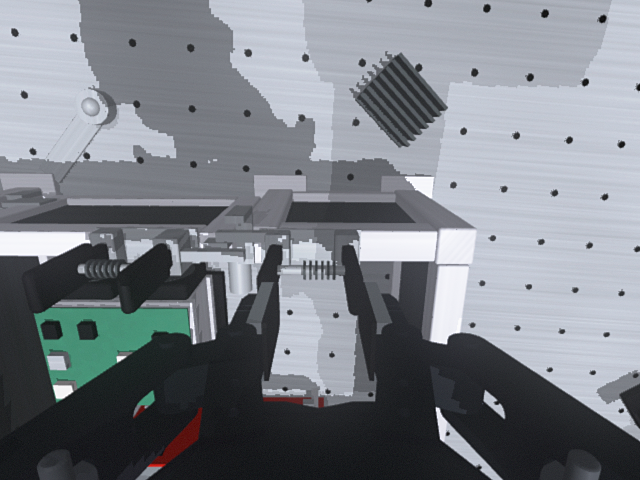

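Run:
```python
import cv2
im=cv2.imread('pics/w3.png'); cv2.imwrite('pics/w3c.png',cv2.resize(im[190:390,200:420],None,fx=3,fy=3,interpolation=cv2.INTER_CUBIC)[:600])
a=cv2.convertScaleAbs(cv2.imread('pics/w3c.png'),alpha=2.0,beta=15); cv2.imwrite('pics/w3c.png',a)
```

```text
(no output)
```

View pics/w3c.png

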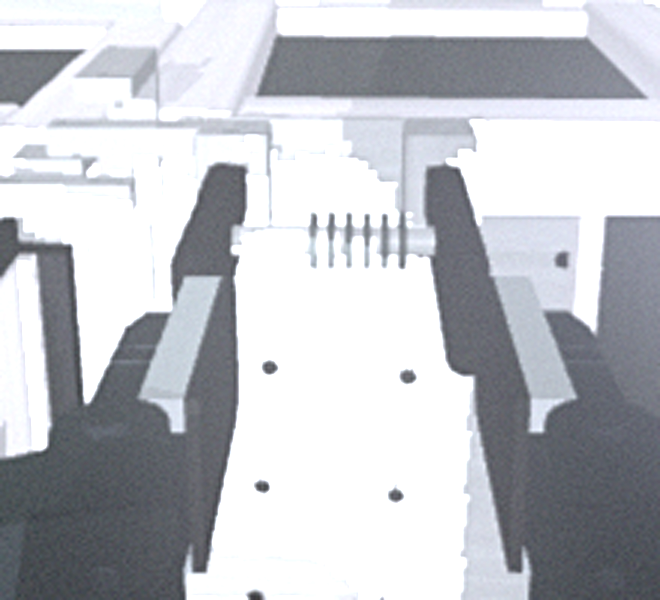

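Run:
```python
from h import *
im=r.get_image('side')[:,:,::-1]
cv2.imwrite('pics/s3c.png',cv2.convertScaleAbs(cv2.resize(im[100:300,170:370],None,fx=3,fy=3,interpolation=cv2.INTER_CUBIC),alpha=1.5,beta=10))
c,f=cam('side');M=np.linalg.inv(c['cam_to_world'])
T,s=wpose()
for y in (6,25,-25):
    p=M@T@np.array([0,y,0,1]); print(y,[(320.7+f*p[0]/-p[2]-170)*3,(233.4+f*p[1]/p[2]-100)*3])
```

```text
6 [np.float64(271.77608218404845), np.float64(378.1219582128175)]
25 [np.float64(273.8044387590962), np.float64(410.4363984532696)]
-25 [np.float64(268.3569037778159), np.float64(323.6498611274978)]
```

View pics/s3c.png

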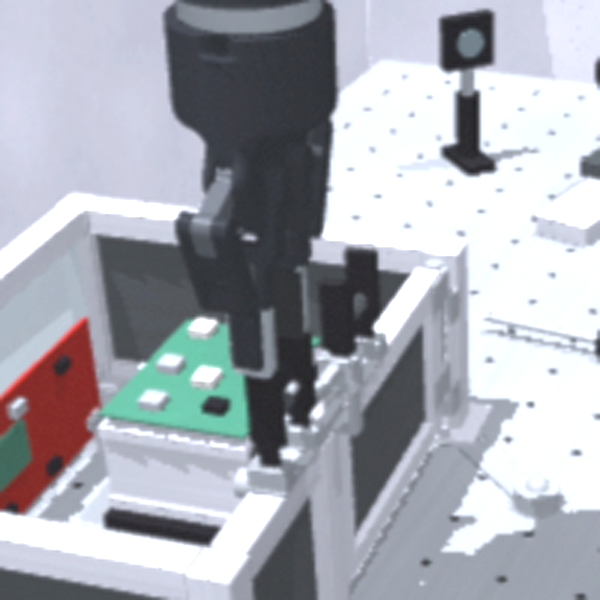

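Run:
```python
from h import *
T,s=wpose()
def proj(n,P):
    c,f=cam(n); M=np.linalg.inv(np.array(c['cam_to_world']) if n!='wrist' else T@np.array(c['T_tool_cam']))
    p=M@np.r_[P,1]; return np.array([c['cx']+f*p[0]/-p[2],c['cy']+f*p[1]/p[2]])
for y in (-35,-25,-15,-5,5,15,25):
    for x,z in ((17,11),(31,11),(17,-11)):
        P=(T@np.array([x,y,z,1]))[:3]; print(y,x,z,'side',(proj('side',P)-[170,100])*3,'wrist',(proj('wrist',P)-[200,190])*3)
```

```text
-35 17 11 side [275.11 324.84] wrist [496.59 347.39]
-35 31 11 side [263.82 338.57] wrist [614.78 347.38]
-35 17 -11 side [232.4 318.3] wrist [490.37 508.63]
-25 17 11 side [276.21 343.15] wrist [486.84 311.41]
-25 31 11 side [265.01 357.06] wrist [596.77 311.39]
-25 17 -11 side [233.78 336.53] wrist [481.44 463.37]
-15 17 11 side [277.3  361.22] wrist [478.36 280.12]
-15 31 11 side [266.2 375.3] wrist [581.12 280.1 ]
-15 17 -11 side [235.15 354.52] wrist [473.63 423.79]
-5 17 11 side [278.38 379.04] wrist [470.92 252.67]
-5 31 11 side [267.36 393.29] wrist [567.38 252.65]
-5 17 -11 side [236.5  372.26] wrist [466.74 388.87]
5 17 11 side [279.44 396.62] wrist [464.33 228.38]
5 31 11 side [268.51 411.04] wrist [555.23 228.36]
5 17 -11 side [237.83 389.77] wrist [460.62 357.85]
15 17 11 side [280.48 413.98] wrist [458.47 206.75]
15 31 11 side [269.65 428.56] wrist [544.4  206.73]
15 17 -11 side [239.14 407.06] wrist [455.14 330.1 ]
25 17 11 side [281.52 431.11] wrist [453.21 187.35]
25 31 11 side [270.77 445.84] wrist [534.69 187.33]
25 17 -11 side [240.43 424.11] wrist [450.22 305.13]
```

>>> servo_tool([
  [1, [0, 0, 0], 0],
  [1, [0.1, 0, 0.3], 0],
  [1, [0, 0, 0], 0],
  [1, [0, 1.2, 0], 0],
  [1, [0, 1.2, 0], 0],
])

```text
time: 6.55
eef_pos: [625.8, 123.4, 174.3]
tool_rot: [0.485, 0.526, -0.512, -0.474]
wrist_force: [-0.1, 1.1, -0.6]
gripper_width: 85.8
```

>>> servo_tool([
  [1, [0, 1.0, 0], 0],
  [1, [0, 0.4, 0], 0],
  [0.65, [0, 0, 0], 0],
  [0.6, [0, 0, 0], 0],
  [0.55, [0, 0, 0], 0],
])

```text
time: 7.05
eef_pos: [624.2, 121.7, 155.2]
tool_rot: [0.485, 0.524, -0.515, -0.475]
wrist_force: [-1.2, -6.3, 3.2]
gripper_width: 47.4
```

>>> servo_tool([
  [0.5, [0, -0.4, 0], 0],
  [0.46, [0, 0, 0], 0],
  [0.43, [0, 0, 0], 0],
  [0.4, [0, 0, 0], 0],
  [0.38, [0, 0, 0], 0],
])

```text
time: 7.55
eef_pos: [623.9, 123.9, 160.4]
tool_rot: [0.484, 0.525, -0.513, -0.476]
wrist_force: [-0.9, -1.0, -0.5]
gripper_width: 33.3
```

Run:
```python
from h import *
T,s=wpose(); im=r.get_image('wrist'); cv2.imwrite('pics/w4.png',im[:,:,::-1])
print(T,s['gripper_width'],s['wrist_force'])
for n in ['wrist','side','top']:
    if n!='wrist': r.get_image(n)
    for q,z in (('gate_grip',187),('gate_edge',140)):
        for m in r.mark_of(q,n)[:2]: print(n,q,m['at'],round(m['confidence'],2),wat(T,m['at'],z) if n=='wrist' else at_z(n,m['at'],z))
```

```text
[[ -0.08   0.02  -1.   623.91]
 [  1.     0.    -0.08 123.94]
 [  0.    -1.    -0.02 160.45]
 [  0.     0.     0.     1.  ]] 33.273393073440246 [-0.91 -0.97 -0.48]
wrist gate_grip [31.6, 292.5] 0.7 [619.35  15.68 187.  ]
wrist gate_edge [206.0, 245.9] 0.55 [612.62  67.09 140.  ]
side gate_grip [294.0, 198.9] 0.76 [621.03  14.   187.  ]
side gate_grip [298.0, 279.1] 0.53 [525.11 219.45 187.  ]
side gate_edge [287.9, 243.4] 0.91 [606.37  76.78 140.  ]
side gate_edge [292.6, 201.9] 0.44 [657.11 -56.69 140.  ]
top gate_grip [304.1, 211.5] 0.9 [616.46  11.14 187.  ]
top gate_edge [276.4, 219.0] 0.86 [614.19  64.27 140.  ]
top gate_edge [383.0, 196.4] 0.62 [ 660.88 -135.87  140.  ]
```

View pics/w4.png

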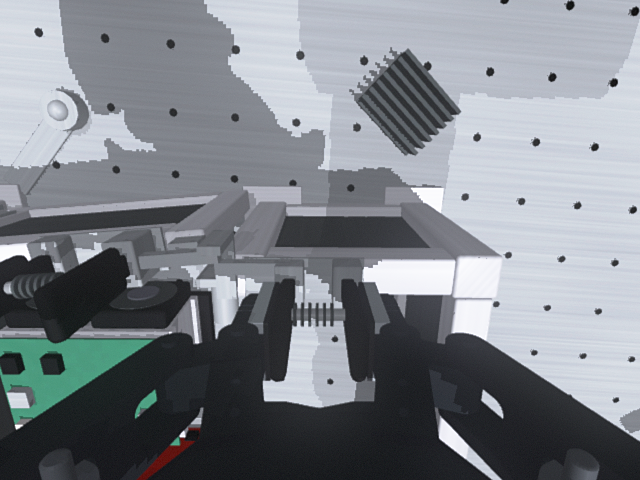

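>>> servo_tool([
  [1, [0, 0, 0], 0],
  [1, [0, 0, 0], 0],
  [1, [0, 0, 0], 0],
  [1, [0, -2.5, 0], 0],
  [1, [0, -3.5, 0], 0],
])

```text
time: 8.5
eef_pos: [620.2, 120.1, 215.9]
tool_rot: [0.483, 0.521, -0.517, -0.478]
wrist_force: [1.4, 0.7, -0.2]
gripper_width: 85.4
```

>>> servo_tool([
  [1, [-3, -1, 0], -0.08],
  [1, [-3.5, 0, 0], 0],
  [1, [-3.5, 0, 0], 0],
  [1, [-1, 0, 0], 0],
  [1, [0, 0, 0], 0],
])

```text
time: 9.0
eef_pos: [640.5, 9.3, 234.7]
tool_rot: [0.464, 0.545, -0.533, -0.451]
wrist_force: [0.5, 0.2, -0.2]
gripper_width: 85.6
```

Run:
```python
from h import *
T,s=wpose(); im=r.get_image('wrist'); cv2.imwrite('pics/w5.png',im[:,:,::-1])
print(T,yaw(T),s['wrist_force'],s['time'])
for q,z in (('gate_grip',187),('gate_edge',140),('post_grip',187),('hinge',187)):
    for m in r.mark_of(q,'wrist')[:2]: print(q,m['at'],round(m['confidence'],2),wat(T,m['at'],z))
```

```text
[[ -0.16   0.02  -0.99 640.53]
 [  0.99   0.    -0.16   9.29]
 [ -0.    -1.    -0.02 234.68]
 [  0.     0.     0.     1.  ]] 1.7353168922195907 [ 0.48  0.21 -0.18] 9.0
gate_grip [336.2, 221.1] 0.61 [618.03  15.77 187.  ]
gate_edge [409.6, 208.1] 0.88 [612.44  68.42 140.  ]
post_grip [507.1, 260.1] 0.74 [624.8  118.42 187.  ]
hinge [74.9, 223.3] 0.85 [ 643.7  -130.53  187.  ]
```

View pics/w5.png

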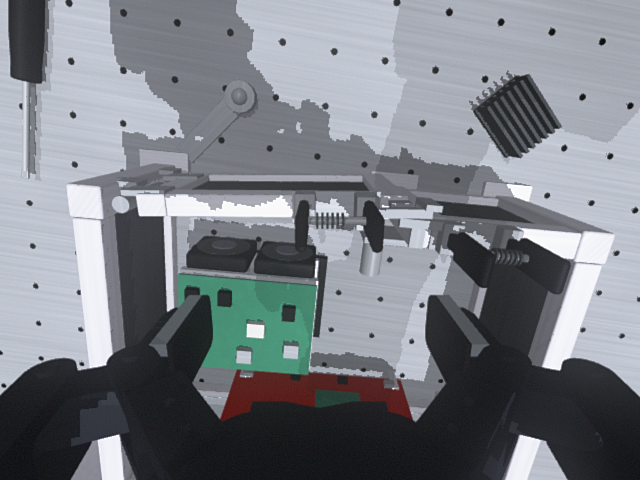

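>>> servo_tool([
  [1, [0.4, 0, 2.1], 0],
  [1, [0, 0, 0], 0],
  [1, [0, 1.5, 0], 0],
  [1, [0, 1.5, 0], 0],
  [1, [0, 0, 0], 0],
])

```text
time: 9.75
eef_pos: [619.5, 17.9, 203.4]
tool_rot: [0.46, 0.548, -0.536, -0.448]
wrist_force: [-1.0, 0.2, 0.5]
gripper_width: 85.8
```

>>> servo_tool([
  [1, [-0.75, 0, 0.15], 0],
  [1, [0, 0, 0], 0],
  [1, [0, 1.0, 0], 0],
  [1, [0, 0, 0], 0],
  [1, [0, 0, 0], 0],
])

```text
time: 10.25
eef_pos: [621.6, 10.5, 194.8]
tool_rot: [0.461, 0.549, -0.535, -0.446]
wrist_force: [-0.4, 0.8, 0.0]
gripper_width: 85.5
```

>>> servo_tool([
  [1, [0, 1.5, 0.3], 0],
  [1, [0, 1.4, 0], 0],
  [1, [0, 0, 0], 0],
  [1, [0, 0, 0], 0],
  [0.7, [0, 0, 0], 0],
])

```text
time: 10.75
eef_pos: [620.5, 9.8, 166.9]
tool_rot: [0.462, 0.55, -0.535, -0.446]
wrist_force: [0.2, 0.5, 0.6]
gripper_width: 72.8
```

>>> servo_tool([
  [0.6, [0, 0.5, 0], 0],
  [0.55, [0, 0, 0], 0],
  [0.5, [0, 0, 0], 0],
  [0.45, [0, 0, 0], 0],
  [0.42, [0, 0, 0], 0],
])

```text
time: 11.25
eef_pos: [620.5, 11.4, 163.9]
tool_rot: [0.461, 0.551, -0.534, -0.446]
wrist_force: [-1.2, -2.8, 1.0]
gripper_width: 36.2
```

>>> servo_tool([
  [0.4, [0, 0, 0], 0],
  [0.36, [0, 0, 0], 0],
  [0.33, [0, 0, 0], 0],
  [0.3, [0, 0, 0], 0],
  [0.3, [0, 0, 0], 0],
])

```text
time: 11.75
eef_pos: [620.4, 10.1, 164.4]
tool_rot: [0.462, 0.551, -0.533, -0.447]
wrist_force: [-1.0, -2.2, 2.5]
gripper_width: 32.2
```

>>> servo_tool([
  [0.3, [-0.01, 0, 0.55], -0.04],
  [0.3, [-0.01, 0, 0.6], -0.04],
  [0.3, [-0.02, 0, 0.7], -0.05],
  [0.3, [-0.02, 0, 0.7], -0.05],
  [0.3, [-0.02, 0, 0.7], -0.05],
])

```text
time: 12.25
eef_pos: [589.6, 1.2, 164.4]
tool_rot: [0.396, 0.6, -0.582, -0.38]
wrist_force: [-1.6, -3.6, 4.8]
gripper_width: 32.5
```

```bash
cat > chk.py <<'E'
from h import *
T,s=wpose(); H=np.array([643,-130.5]); d=T[:2,3]-H
print('t',s['time'],'pos',T[:3,3],'R',np.hypot(*d),'posang',np.arctan2(-d[0],d[1])-.07,'yawang',(yaw(T)-np.pi/2-.07)%(2*np.pi),'F',s['wrist_force'],'in tool',T[:3,:3].T@s['wrist_force'],'M',s['wrist_torque'],'w',s['gripper_width'],'q',s['q'])
E
python3 chk.py
```

```text
t 12.25 pos [589.57   1.24 164.35] R 142.16637124215634 posang 0.3152986632169876 yawang 0.33857292768042685 F [-1.61 -3.58  4.75] in tool [-2.67 -4.83  2.74] M [ 0.93  1.14 -0.47] w 32.475395866662176 q [-0.13  0.42 -0.22  0.91  0.01 -0.54]
```

>>> servo_tool([
  [0.3, [-0.02, 0, 0.85], -0.055],
  [0.3, [-0.02, 0, 0.85], -0.055],
  [0.3, [-0.02, 0, 0.85], -0.055],
  [0.3, [-0.02, 0, 0.85], -0.055],
  [0.3, [-0.02, 0, 0.85], -0.055],
])

```text
time: 12.75
eef_pos: [554.4, -19.7, 164.3]
tool_rot: [0.31, 0.65, -0.63, -0.29]
wrist_force: [3.4, -2.1, 4.6]
gripper_width: 32.3
```

```bash
python3 chk.py
python3 - <<'E'
from h import *
T,s=wpose(); r.get_image('wrist');
for m in r.mark_of('gate_edge','wrist')[:2]: print(m['at'],m['confidence'],wat(T,m['at'],140)[:2]-[643,-130.5])
r.get_image('top')
for m in r.mark_of('gate_edge','top')[:2]: print(m['at'],m['confidence'],at_z('top',m['at'],140)[:2]-[643,-130.5])
E
```

```text
t 12.75 pos [554.45 -19.68 164.33] R 141.85346399427496 posang 0.6041724564079978 yawang 0.6229651839853398 F [ 3.43 -2.08  4.58] in tool [-3.85 -4.48 -1.49] M [ 1.32  1.58 -0.11] w 32.34810543760599 q [-0.18  0.35 -0.31  0.87  0.02 -0.87]
[432.1, 271.9] 0.72 [-125.98  156.36]
```

>>> servo_tool([
  [0.3, [-0.02, 0, 0.85], -0.055],
  [0.3, [-0.02, 0, 0.85], -0.055],
  [0.3, [-0.02, 0, 0.85], -0.055],
  [0.3, [-0.02, 0, 0.85], -0.055],
  [0.3, [-0.02, 0, 0.85], -0.055],
])

```text
time: 13.45
eef_pos: [527.4, -48.7, 164.3]
tool_rot: [0.22, 0.686, -0.665, -0.197]
wrist_force: [4.7, -0.7, 7.3]
gripper_width: 32.0
```

>>> servo_tool([
  [0.3, [-0.02, 0, 0.85], -0.055],
  [0.3, [-0.02, 0, 0.85], -0.055],
  [0.3, [-0.02, 0, 0.85], -0.055],
  [0.3, [-0.02, 0, 0.85], -0.055],
  [0.3, [-0.02, 0, 0.85], -0.055],
])

```text
time: 13.95
eef_pos: [509.3, -84.4, 164.2]
tool_rot: [0.123, 0.708, -0.688, -0.1]
wrist_force: [5.2, -0.5, 7.5]
gripper_width: 32.4
```

```bash
python3 chk.py
```

```text
t 13.95 pos [509.33 -84.4  164.24] R 141.39878536013197 posang 1.1686894196579047 yawang 1.1834926770709686 F [ 5.17 -0.48  7.55] in tool [-5.27 -7.36 -1.4 ] M [ 1.09  2.97 -0.1 ] w 32.408080085901865 q [-0.33  0.29 -0.41  0.85  0.03 -1.58]
```

>>> servo_tool([
  [0.3, [-0.04, -0.02, 0.85], -0.055],
  [0.3, [-0.04, -0.02, 0.85], -0.055],
  [0.3, [-0.04, 0, 0.85], -0.055],
  [0.3, [-0.04, 0, 0.85], -0.055],
  [0.3, [-0.03, 0, 0.85], -0.055],
])

```text
time: 14.45
eef_pos: [501.8, -126.0, 164.1]
tool_rot: [0.02, 0.714, -0.7, 0.001]
wrist_force: [4.1, 1.9, 6.9]
gripper_width: 32.6
```

>>> servo_tool([
  [0.3, [-0.02, 0, 0.85], -0.055],
  [0.3, [-0.02, 0, 0.7], -0.045],
  [0.3, [0, 0, 0], 0],
  [0.3, [0, 0, 0], 0],
  [0.3, [0, 0, 0], 0],
])

```text
time: 14.95
eef_pos: [502.1, -141.7, 164.0]
tool_rot: [-0.02, 0.71, -0.703, 0.036]
wrist_force: [1.4, 1.3, 5.3]
gripper_width: 32.7
```

```bash
python3 chk.py;  python3 - <<'E'
from h import *
T,s=wpose(); H=[643,-130.5]
for n in ('wrist','top','side'):
    im=r.get_image(n)
    if n=='top': cv2.imwrite('pics/t6.png',im[:,:,::-1])
    for q,z in (('gate_edge',140),('gate_grip',187),('hinge',187)):
        for m in r.mark_of(q,n)[:2]:
            p=(wat(T,m['at'],z) if n=='wrist' else at_z(n,m['at'],z))[:2]; d=p-H; print(n,q,round(m['confidence'],2),p,np.hypot(*d),np.arctan2(-d[0],d[1])-.07)
E
```

```text
t 14.95 pos [ 502.06 -141.66  164.02] R 141.3792821461154 posang 1.5798285666227314 yawang 1.5805226506965884 F [1.44 1.27 5.33] in tool [-1.66 -5.28 -1.2 ] M [ 0.56  1.83 -0.03] w 32.743731029267565 q [-0.43  0.31 -0.38  0.87  0.02 -2.08]
wrist gate_edge 0.55 [ 443.03 -146.22] 200.58345892080584 1.579262791036639
wrist gate_grip 0.61 [ 495.58 -141.94] 147.86717790207842 1.5782215688671528
top gate_grip 0.85 [ 495.45 -144.05] 148.17327259069162 1.5923543631835992
top gate_grip 0.48 [ 644.21 -131.78] 1.7625017222515953 -2.4551001554885876
top hinge 0.93 [ 641.8  -132.11] 2.005667798629651 2.430891585090978
side gate_edge 0.67 [ 444.06 -139.38] 199.13938881341113 1.5453789091820396
```

View pics/t6.png

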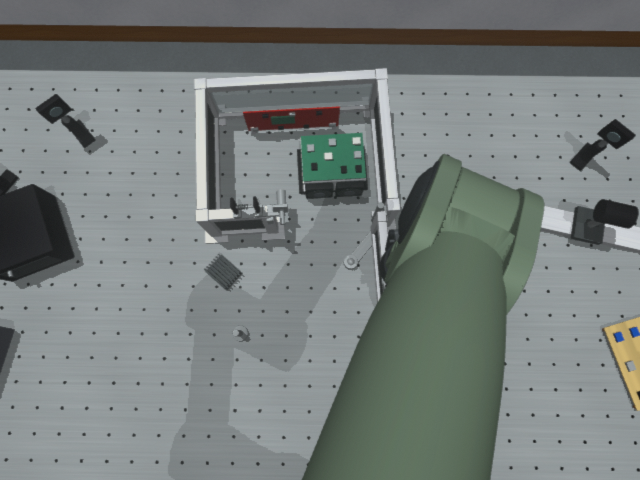

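```bash
python3 chk.py; python3 -c "
from cell import r
print(r.job_done())"
```

```text
t 15.55 pos [ 502.05 -141.62  164.01] R 141.38578667704692 posang 1.579510968189129 yawang 1.5804608412900603 F [2.79 1.01 5.26] in tool [-2.98 -5.18 -0.83] M [ 0.49  1.92 -0.08] w 32.34796838001867 q [-0.43  0.31 -0.38  0.87  0.02 -2.08]
the job is handed in; nothing more can be done
None
```

The gate is open and standing square, held steady by the gripper on its catch, and I handed the job in at 15.6 s of the 42 s allowed. I squeezed the post catch first, which sprang the gate ajar. Then I squeezed the gate catch and swung the gate past the detent.

**Last checks**
- **Gate angle:** the tool's position and orientation give 1.58 rad. The camera marks give 1.55 to 1.59 rad, against 1.57 for square.
- **Grip and force:** the gripper is still closed on the catch at 32 mm, the wrist force is about 6 N, and the arm had not moved over the last 0.6 s.
- **Loose things:** the last top picture shows the heat sink and mounting post unmoved. The arm hid the screwdriver in that view, so I could not check it. The arm stayed well above where it lies.

**What disagreed:** the fingertips stood about 38 mm farther back than the data says. My first squeeze on the post catch therefore closed above the paddles without touching anything. The wrist and side pictures showed this, so I lowered the gripper and repeated the squeeze, and it worked.

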